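# Unpack the stamp kit at the library desk

### The arm

A 7-joint arm with a two-finger parallel gripper is mounted at the origin on the work surface. World frame = base frame: x ahead of the robot, y to its left, z up, the work surface at z = 0. Lengths are in mm, angles in rad, forces in N, time in s.
With the tool pointing down it reaches from about 425 to 875 mm from the base axis. Payload 8.4 kg.
Tool frame: the origin (TCP) lies midway between the tips of the shut fingers; the grasp point (between the pads) lies 19 mm behind it (bot.grip_depth is the distance from the TCP to the grasp point, in mm); z points along the fingers, y is the line along which they close (so a half turn about z gives the same grasp; the last joint's range is limited). The gripper opens to 87 mm and grips with 3 to 60 N. Pads are 19 mm wide; open, the fingers measure 117 mm over their backs; the gripper's body (75 mm by 190 mm) begins 51 mm behind the grasp point.
Start: joints at [1.176, 0.333, 0.04, 1.465, -0.013, 1.343, -0.059], TCP at [189.456, -621.746, 186.646] pointing down, gripper open.
Joint ranges: [-2.58, 2.58], [-0.38, 2.09], [-1.3, 1.39], [0.25, 2.4], [-1.5, 4.64], [0.08, 2.09], [-2.65, 2.65]. Speed limits (rad/s): [2.22, 2.22, 2.79, 2.79, 3.14, 3.14, 3.14].

### API

Orientations are given as a unit quaternion [x, y, z, w].
In Python, from cell import observe, optics, order, finder, bot gives the robot as it stands.
- The arm moves only by the tool servo_tool, never from a script. Its argument "targets" is a list of rows, each a list of 5 numbers: the opening, from 0 (shut) to 1 (fully open), then the shift along the tool's x, y, z in mm, then the turn about the tool's z in rad. A call has 1 to 8 rows; each row shifts and turns the commanded pose from where the row before left it, along the tool's axes as they then stand; what a row does not reach is not made up. A row lasts 1/8 s, in which the tool goes at most 62.5 mm and 10.7 degrees, less where a joint would pass 70% of its speed; a pose out of reach is approached as far as the arm can. A call with a gripper value outside its range is refused whole. The fingers move at their own pace and stop on an object; the grip force is fixed at half the most. Time passes only in rows, so rows that do not move let the fingers close. It gives the time, the measured TCP pose, the force, the opening and the grip force at its end, in the units of the state.
- observe(): the state, without advancing time (a new reading comes with each control period).
- optics.grab_frame(name): name is "scene" or "top"; returns the picture (400x640x3 uint8, red, green, blue); there is no depth.
- optics.calibration(name): a dict with "K" (3x3 intrinsics, pixels), "R" (3x3) and "t" (3): a world point X has camera coordinates R X + t. Camera axes: x right, y down, z forward; pixel columns grow to the right and rows downward; lengths in mm; the calibration is good to about 2 mm. A picture is of the moment at which its call begins. calibration takes no time and is no camera call.
- order.close_job(): hands the job in; it is judged then, once.
Trained networks look in the newest picture that a camera, given by its name, has taken for a name from the list of things; names that differ only in an ending like _2 or _b are one class to them, and where a whole thing is asked for, a point or a joint stands for the part that bears it (a point fixed in the world has none). Each returns a list of dicts, best first, with "score" (0 to 1); they miss things now and then, are a little off and sometimes report something else, mostly with a low value. They report only what shows in the picture. A call takes as long as a camera call. They do not tell look-alikes from the thing itself.
- finder.regions_of(label, camera): "mask" (400x640 bool, what is visible of it) and "position" ([column, row] as shares, 0 to 1, of the picture: columns of its width, rows of its height, amid what is visible of it).
- finder.place_of(label, camera): "position" ([column, row] as shares, 0 to 1, of the picture: columns of its width, rows of its height: a listed point, or the origin of a listed thing).
The state is a dict: "time_s": time; "q": joint angles; "qd": joint speeds; "joint_efforts": joint torques, N m; "tool_pos": TCP position; "tcp_rot": TCP orientation; "force": force on the tool from outside, world axes, zero at the start; "moment": the same for the moment, N m; "opening": finger opening in mm; "finger_force": force on a finger pad.
Only numpy, scipy, OpenCV 4.12 (cv2) and the standard library are available. Lean on these libraries where they do the work, as an engineer would, in place of code of your own. Each camera call takes 0.05 s, during which the arm holds its last target. There are 200 camera calls.

### The job

Unpack the stamp kit for the day: take it apart from the top down - first the lid, then the orange tray, then the grey tray, which is clicked into the base and needs a firm straight pull upwards - and set these three down right way up and side by side on the green mat, each before you take the next. Then put every stamp from the base into the desk's stamp tray, red handles in the red bay and blue handles in the blue bay, and leave the other things on the desk alone.

Things in the scene. Friction and masses are not known exactly. Their poses are not given: they have to be found in the camera images.
- lid: white lid, 200 mm long (x), 66 mm wide (y), plate top 10 mm above its origin (centre of the underside). A 188 x 55 x 5 mm foot drops into the upper tray's mouth. A black grip bar stands on its middle: 70 mm along x, 14 mm wide along y, from 10 to 40 mm above the origin. 120 g; lies loosely on the upper tray.
- upper_tray: orange open tray, 200 mm long (x), 66 mm wide (y), loose on the lower tray, its foot 5 mm deep in that tray's mouth, its sides 2 mm proud of it. Origin: centre of its underside; a 188 x 51 mm foot takes the lowest 5 mm, flat side walls run from there to 31 mm up. Gripped across its width. Contents are fixed in it. 140 g.
- lower_tray: grey open tray, 200 mm long (x), 62 mm wide (y), clicked into the base: a spring ball over each end holds it until pulled straight up with about 8 to 15 N; free after 10 mm. Origin: centre of its underside; a 188 x 51 mm foot takes the lowest 5 mm, flat side walls run from there to 31 mm up. Gripped across its width. Contents are fixed in it. 140 g.
- kit_base: grey base, fixed; 244 mm long (x), 92 mm wide (y). Origin: centre of its underside; floor 6 mm up, low rims (14 mm high, 80 mm apart) along the long sides. At each end, 100 mm from the middle, an upright with a catch, 89 mm high. Origins of lower tray, upper tray, lid rest 66, 92, 118 mm up. The stamps stand on the floor in a row along x.
- mat: green felt mat, 260 mm (x) by 340 mm (y), 4 mm thick, fixed; origin: centre of its underside. It lies to the left or to the right of the kit.
- red_bay (a point): centre of the floor of the red-lined bay of the wooden two-bay stamp tray (fixed, on the side opposite the mat). Bay 150 mm along x by 127 mm along y inside, walls 25 mm above this point, which lies 5 mm above the desk.
- blue_bay (a point): centre of the floor of the blue-lined bay of the same tray, of the same size, 132 mm along -y of the red one.
- stamp0: rubber stamp with a red handle: wooden foot 26 x 26 x 14 mm, above it an upright round handle 16 mm in diameter up to 52 mm; origin: centre of the underside. About 50 g. Absent (None from the start) in some runs.
- stamp1: rubber stamp with a red handle: wooden foot 26 x 26 x 14 mm, above it an upright round handle 16 mm in diameter up to 52 mm; origin: centre of the underside. About 50 g. Absent (None from the start) in some runs.
- stamp2: rubber stamp with a red handle: wooden foot 26 x 26 x 14 mm, above it an upright round handle 16 mm in diameter up to 52 mm; origin: centre of the underside. About 50 g. Absent (None from the start) in some runs.
- stamp3: rubber stamp with a blue handle: wooden foot 26 x 26 x 14 mm, above it an upright round handle 16 mm in diameter up to 52 mm; origin: centre of the underside. About 50 g. Absent (None from the start) in some runs.
- stamp4: rubber stamp with a blue handle: wooden foot 26 x 26 x 14 mm, above it an upright round handle 16 mm in diameter up to 52 mm; origin: centre of the underside. About 50 g. Absent (None from the start) in some runs.
- book: closed blue book 150 x 210 x 30 mm lying flat; not part of the job. Origin: centre of the underside.
- pen_mug: blue pen mug, 76 mm across, 90 mm tall, pens standing to 150 mm; not part of the job. Origin: centre of the underside.
- stapler: red stapler 140 x 34 x 42 mm; not part of the job. Origin: centre of the underside.
- glue_bottle: white and green glue bottle, 48 mm across, 110 mm tall, orange cap; not part of the job. Origin: centre of the underside.
- tape_roll: clear ring of tape lying flat, 90 mm across, 24 mm tall; not part of the job. Origin: centre of the underside.
- eraser: small orange eraser 55 x 22 x 12 mm lying on the book; not part of the job. Origin: centre of the underside.
Not all that is in view belongs to the job. Leave any pink or yellow look-alike of the lid alone.

How it is judged (in metres and radians):
On the way, in this order (a step that is already met when the one before it is completed fails the run):
1. the lid lies released on the green mat, right way up (x of lid in the frame of mat between -0.1 and 0.1 m and y of lid in the frame of mat between -0.14 and 0.14 m and z of lid in the frame of mat below 0.012 m and angle between lid's own z axis and vertical below 0.15 rad and linear speed of lid below 0.03 m/s and contact force between lid and the fingers below 0.2 N), for 0.2 s.
2. the orange tray lies released on the green mat, right way up (x of upper_tray in the frame of mat between -0.1 and 0.1 m and y of upper_tray in the frame of mat between -0.14 and 0.14 m and z of upper_tray in the frame of mat below 0.012 m and angle between upper_tray's own z axis and vertical below 0.15 rad and linear speed of upper_tray below 0.03 m/s and contact force between upper_tray and the fingers below 0.2 N), for 0.2 s.
3. the grey tray lies released on the green mat, right way up (x of lower_tray in the frame of mat between -0.1 and 0.1 m and y of lower_tray in the frame of mat between -0.14 and 0.14 m and z of lower_tray in the frame of mat below 0.012 m and angle between lower_tray's own z axis and vertical below 0.15 rad and linear speed of lower_tray below 0.03 m/s and contact force between lower_tray and the fingers below 0.2 N), for 0.2 s.
4. every stamp lies in the bay of its handle's colour (x of stamp0 in the frame of red_bay between -0.078 and 0.078 m and y of stamp0 in the frame of red_bay between -0.062 and 0.062 m and z of each of stamp0, stamp1, stamp2 in the frame of red_bay below 0.03 m and linear speed of each of stamp0, stamp1, stamp2, stamp3, stamp4 below 0.03 m/s and contact force between each of stamp0, stamp1, stamp2, stamp3, stamp4 and the fingers below 0.2 N and x of stamp1 in the frame of red_bay between -0.078 and 0.078 m and y of stamp1 in the frame of red_bay between -0.062 and 0.062 m and x of stamp2 in the frame of red_bay between -0.078 and 0.078 m and y of stamp2 in the frame of red_bay between -0.062 and 0.062 m and x of stamp3 in the frame of blue_bay between -0.078 and 0.078 m and y of stamp3 in the frame of blue_bay between -0.062 and 0.062 m and z of each of stamp3, stamp4 in the frame of blue_bay below 0.03 m and x of stamp4 in the frame of blue_bay between -0.078 and 0.078 m and y of stamp4 in the frame of blue_bay between -0.062 and 0.062 m), for 0.2 s.
At the end, for the whole second after the job is handed in: Lid and both trays lie on the mat (centre within 100 mm of the mat's along its x, 140 mm along y, origin under 12 mm above its underside, tilt under 0.15 rad); every stamp present is in the bay of its colour (origin within the walls, under 30 mm above the floor); all released, at rest (all of step 1 and all of step 2 and all of step 3 and all of step 4); the robot touches nothing.
It fails at once if another thing on the desk is pushed more than 40 mm from its place (distance of any of book, pen_mug, stapler, glue_bottle, tape_roll, eraser from where it was at the start of the episode above 0.04 m).
Of stamp0, stamp1, stamp2, stamp3, stamp4 only 3 to 5 are there at a start; the rules pass over those that are not, and their reading is None.
At some moment in a run one of stamp0, stamp1, stamp2, stamp3, stamp4 may be knocked a few centimetres aside while the robot is not near it.
Once in a run the grip may slacken for a moment while it holds something.
It also fails if it takes over 210 s, if anything falls off the work surface, if the arm or the gripper's body presses on something with over 40 N, if the wrist force passes 120 N, or if a joint passes its speed limit or range.

## Working session

There is one attempt and no reset: what is moved stays moved. The work goes in short steps, Python scripts to look and compute and a tool call to move; the robot and the scene stay as the last step left them, time stands still between calls to the robot, and variables do not carry over. Pictures are saved under pics/ and viewed, at most 14 in all, crops included, and the job is handed in when it is done.

Besides the shell and the picture viewer there is one more tool, called after "Call:" by a JSON object that holds its "api" and its "payload". servo_tool: Moves the arm, as the interface text tells. Its arguments: {"type":"object","properties":{"targets":{"type":"array"}},"required":["targets"]}

```bash
mkdir -p pics; ls; python3 - <<'E'
from cell import observe, optics, finder
import cv2, numpy as np
for n in("scene","top"):
    cv2.imwrite(f"pics/{n}0.png",cv2.cvtColor(optics.grab_frame(n),cv2.COLOR_RGB2BGR))
    c=optics.calibration(n);print(n,c["K"],c["R"],c["t"])
s=observe();print(s["tool_pos"],s["tcp_rot"],s["opening"],s["force"],s["time_s"])
E
```

```text
pics
scene [[438.0829043   0.        308.8282721]
 [  0.        438.0829043 196.8043015]
 [  0.          0.          1.       ]] [[ 9.97684469e-01  6.80125018e-02 -1.58422025e-05]
 [ 5.05133107e-02 -7.41142433e-01 -6.69444770e-01]
 [-4.55423549e-02  6.67893849e-01 -7.42861831e-01]] [-504.48138892   37.92997604 1306.76425246]
top [[399.10088045   0.         317.89993085]
 [  0.         399.10088045 199.83623514]
 [  0.           0.           1.        ]] [[ 0.00436808 -0.99973174  0.02274552]
 [-0.99267855 -0.00708062 -0.12057847]
 [ 0.12070718 -0.02205229 -0.99244318]] [ -15.73036415  523.63305051 1425.45853375]
[ 189.31861442 -621.31604968  185.87996421] [ 9.89081667e-01  1.47366710e-01 -1.51709236e-04 -6.97012605e-04] 86.51031503533679 [ 0.23342864 -0.27892041  0.7478083 ] 0.1
```

View pics/scene0.png

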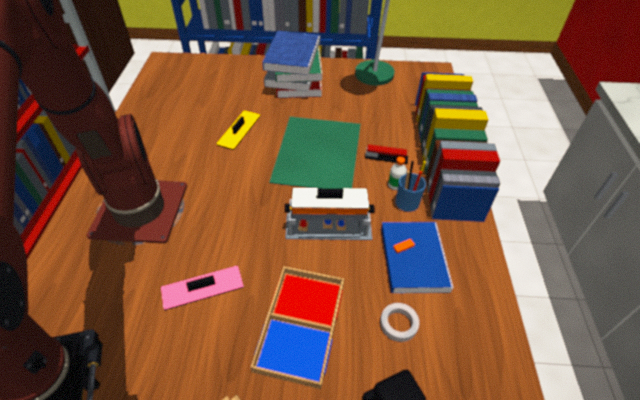

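View pics/top0.png

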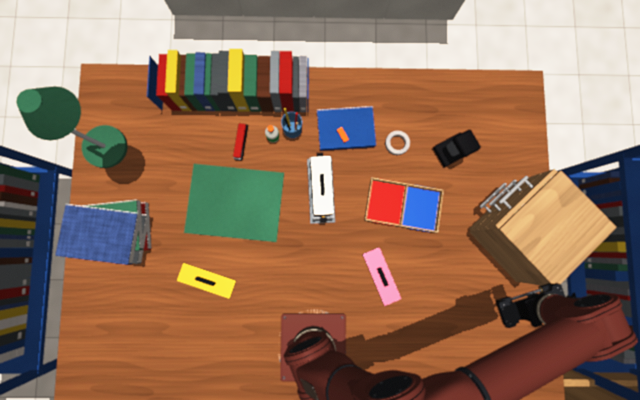

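The white lid with the black bar sits at scene (329,194) / top (321,188). The other candidates are the yellow one at top (206,281) and the pink one at top (382,277). Only the white one matches and sits on the kit. The mat is on the +y side and the red/blue tray on the -y side. Stamps show at about scene (303–341,224).

```bash
cat > h.py <<'E'
from cell import observe, optics, finder
import cv2, numpy as np
from scipy.spatial.transform import Rotation as Ro
def cam(n):
    c=optics.calibration(n);return map(np.array,(c["K"],c["R"],c["t"]))
def ray(n,p):
    K,R,t=cam(n);d=R.T@np.linalg.solve(K,[p[0],p[1],1.]);return -R.T@t,d/np.linalg.norm(d)
def plane(n,p,z):
    o,d=ray(n,p);return o+d*(z-o[2])/d[2]
def tri(p1,p2,n1="scene",n2="top"):
    a,u=ray(n1,p1);b,v=ray(n2,p2)
    s=np.linalg.lstsq(np.c_[u,-v],b-a,rcond=None)[0]
    P,Q=a+u*s[0],b+v*s[1];return (P+Q)/2,np.linalg.norm(P-Q)
def proj(n,X):
    K,R,t=cam(n);c=K@(R@np.array(X,float)+t);return c[:2]/c[2]
def blob(m,box):
    k=np.zeros(m.shape,np.uint8);x0,y0,x1,y1=box;k[y0:y1,x0:x1]=m[y0:y1,x0:x1]
    n,l,s,c=cv2.connectedComponentsWithStats(k);i=1+np.argmax(s[1:,4]);return (l==i),c[i],s[i,4]
def corners(n,m,z):  # rectangle in the plane z: centre, size, angle of the long side
    pts=np.argwhere(m)[:,::-1].astype(float)
    c=cv2.findContours(m.astype(np.uint8),0,2)[0][0][:,0].astype(float)
    w=np.array([plane(n,p,z)[:2] for p in c],np.float32)
    return cv2.minAreaRect(w)
def hsv(n):
    f=optics.grab_frame(n);return f,cv2.cvtColor(f,cv2.COLOR_RGB2HSV)
def st():
    s=observe();r=Ro.from_quat(s["tcp_rot"]).as_matrix()
    return s,r
def goto(P,yaw):  # tool shift to bring TCP to P, tool-y to direction yaw (mod pi) 
    s,r=st();d=r.T@(np.array(P,float)-s["tool_pos"])
    y=np.arctan2(r[1,1],r[0,1]);e=(yaw-y+np.pi/2)%np.pi-np.pi/2
    print("t",round(s["time_s"],2),"tcp",np.round(s["tool_pos"],1),"tilt",np.round(r[:,2],3),"world dxyz",np.round(np.array(P)-s["tool_pos"],1),"tool d",np.round(d,1),"toolturn",round(-e,3),"toolX",np.round(r[:,0],3),"F",np.round(s["force"],1),"open",round(s["opening"],1))
E
python3 - <<'E'
from h import *
f,H=hsv("top");g,G=hsv("scene")
mt=blob((H[...,2]<60),(305,150,340,215));ms=blob(G[...,2]<60,(312,183,350,203))
print("bar",mt[1:],ms[1:],tri(ms[1],mt[1]))
w,c,a=blob((H[...,1]<60)&(H[...,2]>170),(300,148,340,212));print("lid top@128",c,a,corners("top",cv2.morphologyEx((w|mt[0]).astype(np.uint8),cv2.MORPH_CLOSE,np.ones((5,5))),128))
m,c,a=blob((H[...,0]>50)&(H[...,0]<85)&(H[...,1]>80),(180,155,290,250));print("mat",corners("top",m,4))
r,c,a=blob(((H[...,0]<5)|(H[...,0]>174))&(H[...,1]>200),(360,170,445,235));print("red",corners("top",r,5))
rs=blob(((G[...,0]<5)|(G[...,0]>174))&(G[...,1]>200),(250,260,350,330));print(tri(rs[1],c))
b,c,a=blob((H[...,0]>100)&(H[...,0]<125)&(H[...,1]>150),(360,170,445,235));print("blue",corners("top",b,5))
bs=blob((G[...,0]>100)&(G[...,0]<125)&(G[...,1]>150),(250,300,350,385));print(tri(bs[1],c))
for n in("lid","upper_tray","lower_tray","kit_base"):
    q={}
    for cm in("scene","top"):
        q[cm]=[(np.round(np.array(x["position"])*[640,400],1),round(x["score"],2)) for x in finder.place_of(n,cm)[:3]]
    print(n,q)
cv2.imwrite("pics/c1.png",cv2.cvtColor(cv2.resize(g[175:250,270:390],None,fx=6,fy=6,interpolation=2),cv2.COLOR_RGB2BGR))
E
```

```text
bar (array([321.90909091, 183.87878788]), np.int32(33)) (array([329.72641509, 193.02358491]), np.int32(212)) (array([563.92874029, -23.85596797, 140.88928744]), np.float64(2.348337124210335))
lid top@128 [321.79707495 183.49725777] 1094 ((568.1351318359375, -19.968219757080078), (194.28050231933594, 83.91513061523438), 4.341721057891846)
mat ((516.35205078125, 295.8670654296875), (336.0244445800781, 256.0986022949219), 84.42503356933594)
red ((522.4964599609375, -266.421630859375), (116.35832214355469, 141.728759765625), 80.43397521972656)
(array([ 520.97281096, -266.41747805,    6.24985822]), np.float64(1.8781240941304675))
blue ((500.0229797363281, -397.5041198730469), (114.76199340820312, 142.04263305664062), 80.40327453613281)
(array([ 498.79463708, -397.57526312,    4.67085391]), np.float64(1.6588206426747423))
lid {'scene': [(array([239., 129.]), 0.96), (array([330.6, 198.4]), 0.7), (array([203.7, 285.7]), 0.63)], 'top': [(array([207. , 281.7]), 0.83), (array([323. , 187.8]), 0.79), (array([381.9, 276.7]), 0.71)]}
upper_tray {'scene': [(array([328.5, 203.3]), 0.98)], 'top': [(array([420. , 209.1]), 0.66)]}
lower_tray {'scene': [(array([329.4, 214.9]), 0.65), (array([331.9, 223.3]), 0.52)], 'top': []}
kit_base {'scene': [(array([330.3, 225. ]), 0.82), (array([305.1, 298.2]), 0.32)], 'top': [(array([320.5, 187.6]), 0.94)]}
```

View pics/c1.png

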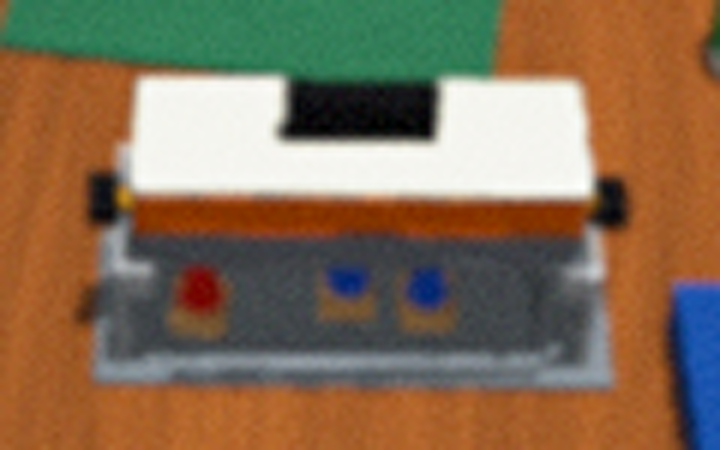

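The enlarged crop confirms it: the white lid with its black bar is on the orange tray. In the base there are three stamps, one red and two blue. Next I'll work out the yaw and the targets.

```bash
python3 - <<'E'
from h import *
C=[(135,193),(592,195),(137,78),(585,80)]
W=[plane("scene",(270+u/6,175+v/6),128) for u,v in C];print(np.round(W,1))
print("centre",np.mean(W,0)); e=(W[1]-W[0]+W[3]-W[2]);print("yaw",np.degrees(np.arctan2(e[1],e[0])))
print("mug",[np.round(tri(finder.place_of(n,"scene")[0]["position"]*np.array([640,400]),finder.place_of(n,"top")[0]["position"]*np.array([640,400]))[0]) for n in("mat",)])
k=np.arctan2(e[1],e[0]);goto([564,-23,260],k+np.pi/2)
E
```

```text
[[467.6 -69.1 128. ]
 [666.1 -56.7 128. ]
 [462.1  -0.7 128. ]
 [664.5  11.9 128. ]]
centre [565.08325896 -28.64656397 128.        ]
yaw 3.5583938979705616
mug [array([603., -97., 398.])]
t 0.7 tcp [ 189.5 -621.7  186.7] tilt [ 0.  0. -1.] world dxyz [374.5 598.7  73.3] tool d [ 532.8 -463.6  -73.3] toolturn 0.234 toolX [0.957 0.292 0.   ] F [ 0.3 -0.1 -0.5] open 87.1
```

Call:
{"api": "servo_tool", "payload": {"targets": [[1,0,0,-45,0.12],[1,0,0,-40,0.11],[1,33,-46,0,0],[1,33,-46,0,0],[1,33,-46,0,0],[1,33,-46,0,0],[1,33,-46,0,0],[1,33,-46,0,0]]}}

```text
time_s: 1.7
tool_pos: [369.7, -331.7, 272.0]
tcp_rot: [0.999, 0.033, 0.0, 0.0]
force: [0.4, -0.6, -0.4]
opening: 87.2
finger_force: 0.0
```

Call:
{"api": "servo_tool", "payload": {"targets": [[1,33,-46,0,0],[1,33,-46,0,0],[1,33,-46,0,0],[1,33,-46,0,0],[1,30,-45,0,0],[1,30,-45,0,0],[1,0,0,0,0],[1,0,0,0,0]]}}

```text
time_s: 2.7
tool_pos: [542.3, -47.7, 271.6]
tcp_rot: [0.999, 0.033, -0.0, 0.0]
force: [-0.1, -0.2, 0.1]
opening: 87.5
finger_force: 0.0
```

```bash
python3 - <<'E'
from h import *
goto([564,-25,140],1.571+.066)
f=optics.grab_frame("scene");cv2.imwrite("pics/s2.png",cv2.cvtColor(cv2.resize(f[60:260,200:460],None,fx=3,fy=3),cv2.COLOR_RGB2BGR))
E
```

```text
t 2.7 tcp [542.3 -47.7 271.6] tilt [-0. -0. -1.] world dxyz [  21.7   22.7 -131.6] tool d [ 23.1 -21.3 131.6] toolturn -0.0 toolX [ 0.998  0.066 -0.   ] F [-0.1 -0.2  0.1] open 87.5
```

View pics/s2.png

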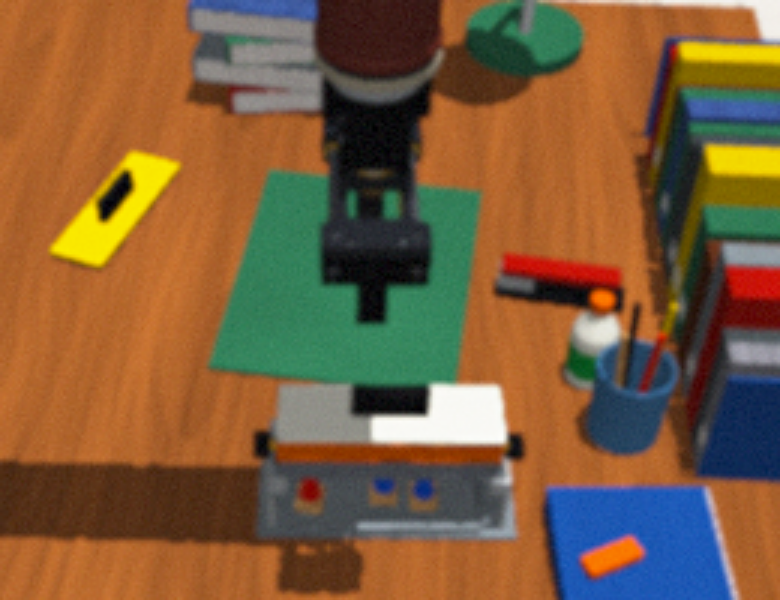

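The gripper is open above the kit, level with the black bar (crop 390,400). I'll go down onto the bar.

Call:
{"api": "servo_tool", "payload": {"targets": [[1,23,-21,0,0],[1,0,0,50,0],[1,0,0,50,0],[1,0,0,36,0],[1,0,0,0,0],[0,0,0,0,0],[0,0,0,0,0],[0,0,0,0,0]]}}

```text
time_s: 3.75
tool_pos: [564.8, -25.0, 137.0]
tcp_rot: [0.999, 0.033, 0.001, 0.0]
force: [-0.2, -1.1, -0.1]
opening: 65.0
finger_force: 0.0
```

Call:
{"api": "servo_tool", "payload": {"targets": [[0,0,0,0,0],[0,0,0,0,0],[0,0,0,0,0],[0,0,0,0,0]]}}

```text
time_s: 4.25
tool_pos: [564.0, -24.8, 135.6]
tcp_rot: [0.999, 0.033, -0.0, -0.0]
force: [-0.4, 0.3, 0.3]
opening: 25.4
finger_force: 0.0
```

Call:
{"api": "servo_tool", "payload": {"targets": [[0,0,0,0,0],[0,0,0,0,0],[0,0,0,0,0],[0,0,0,-20,0],[0,0,0,-40,0],[0,0,0,-50,0],[0,0,0,-30,0],[0,0,0,0,0]]}}

```text
time_s: 5.25
tool_pos: [565.3, -24.6, 278.4]
tcp_rot: [0.999, 0.033, 0.002, 0.0]
force: [0.9, -0.3, -0.8]
opening: 0.3
finger_force: 0.0
```

```bash
python3 - <<'E'
from h import *
goto([526-36,296+100,150],1.571-.097)
c=np.array([516.4,295.9]);f,H=hsv("top");a=np.radians(-5.6)
for k in(100,0,-100):
    print(k,c+k*np.array([-np.sin(a),np.cos(a)]))
    goto(list(c+k*np.array([-np.sin(a),np.cos(a)]))+[100],1.571+a)
E
```

```text
t 5.25 tcp [565.3 -24.6 278.4] tilt [ 0.005 -0.    -1.   ] world dxyz [ -75.3  420.6 -128.4] tool d [ -48.1 -424.8  127.9] toolturn 0.163 toolX [0.998 0.066 0.004] F [ 0.9 -0.3 -0.8] open 0.3
100 [526.15828998 395.42274   ]
t 5.3 tcp [564.5 -24.8 276.4] tilt [ 0.002 -0.    -1.   ] world dxyz [ -38.4  420.2 -176.4] tool d [ -11.  -421.8  176.3] toolturn 0.163 toolX [0.998 0.066 0.002] F [ 0.2  0.3 -0.4] open 0.4
0 [516.4 295.9]
t 5.3 tcp [564.5 -24.8 276.4] tilt [ 0.002 -0.    -1.   ] world dxyz [ -48.1  320.7 -176.4] tool d [ -27.2 -323.2  176.3] toolturn 0.163 toolX [0.998 0.066 0.002] F [ 0.2  0.3 -0.4] open 0.4
-100 [506.64171002 196.37726   ]
t 5.3 tcp [564.5 -24.8 276.4] tilt [ 0.002 -0.    -1.   ] world dxyz [ -57.9  221.1 -176.4] tool d [ -43.5 -224.5  176.3] toolturn 0.163 toolX [0.998 0.066 0.002] F [ 0.2  0.3 -0.4] open 0.4
```

The gripper closed to 0.3 mm, so the bar wasn't held. I'll take another look.

```bash
python3 - <<'E'
from h import *
f=optics.grab_frame("top");g=optics.grab_frame("scene")
A=cv2.resize(f[140:230,270:370],(400,360),interpolation=2);B=cv2.resize(g[120:250,260:400],(388,360),interpolation=2)
cv2.imwrite("pics/s3.png",cv2.cvtColor(np.hstack([A,B]),cv2.COLOR_RGB2BGR))
print(proj("scene",[564.5,-24.8,276]),proj("top",[564.5,-24.8,276]))
E
```

```text
[332.4059637  155.47885058] [323.72391367 176.99429612]
```

View pics/s3.png

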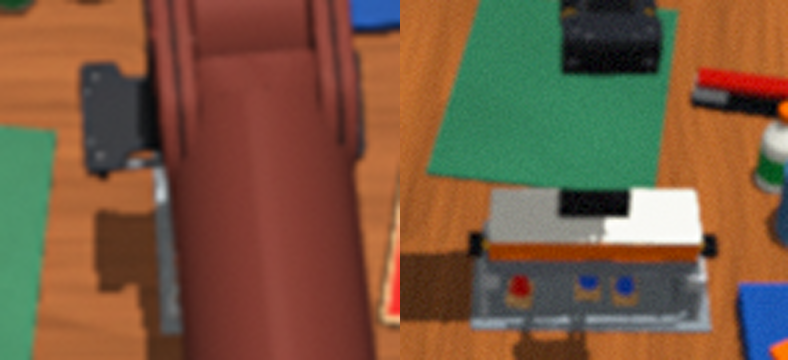

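The lid is still in place at crop (595,220), upright and not visibly moved, so the lift probably began before the grip had built up. I'll retry lower and check the grip force before lifting.

Call:
{"api": "servo_tool", "payload": {"targets": [[0.6,0,0,0,0],[0.6,0,0,0,0],[0.6,0,0,0,0],[0.6,0,0,0,0],[0.6,0,0,0,0],[0.6,0,0,0,0],[0.6,0,0,0,0],[0.6,0,0,50,0]]}}

```text
time_s: 6.4
tool_pos: [566.6, -24.6, 228.5]
tcp_rot: [0.999, 0.033, 0.004, 0.0]
force: [1.2, 0.2, -0.6]
opening: 51.6
finger_force: 0.0
```

Call:
{"api": "servo_tool", "payload": {"targets": [[0.6,0,0,50,0],[0.6,0,0,30,0],[0.6,0,0,14,0],[0.6,0,0,0,0],[0,0,0,0,0],[0,0,0,0,0],[0,0,0,0,0],[0,0,0,0,0]]}}

```text
time_s: 7.4
tool_pos: [564.1, -24.8, 132.0]
tcp_rot: [0.999, 0.033, 0.0, 0.0]
force: [0.3, -0.3, -0.4]
opening: 19.8
finger_force: 0.0
```

Call:
{"api": "servo_tool", "payload": {"targets": [[0,0,0,0,0],[0,0,0,0,0],[0,0,0,0,0],[0,0,0,0,0]]}}

```text
time_s: 7.9
tool_pos: [564.0, -24.8, 131.6]
tcp_rot: [0.999, 0.033, -0.0, -0.0]
force: [-0.0, -0.6, -0.0]
opening: 0.4
finger_force: 0.0
```

```bash
python3 - <<'E'
from h import *
g=optics.grab_frame("scene");f=optics.grab_frame("top")
A=cv2.resize(g[150:250,265:395],(780,600),interpolation=2)
p=proj("scene",[564,-24.8,131.6]);cv2.circle(A,tuple(int(v) for v in (p-[265,150])*6),4,(0,255,0),1)
cv2.imwrite("pics/s4.png",cv2.cvtColor(A,cv2.COLOR_RGB2BGR));print(p)
E
```

```text
[330.05137114 195.56557734]
```

View pics/s4.png

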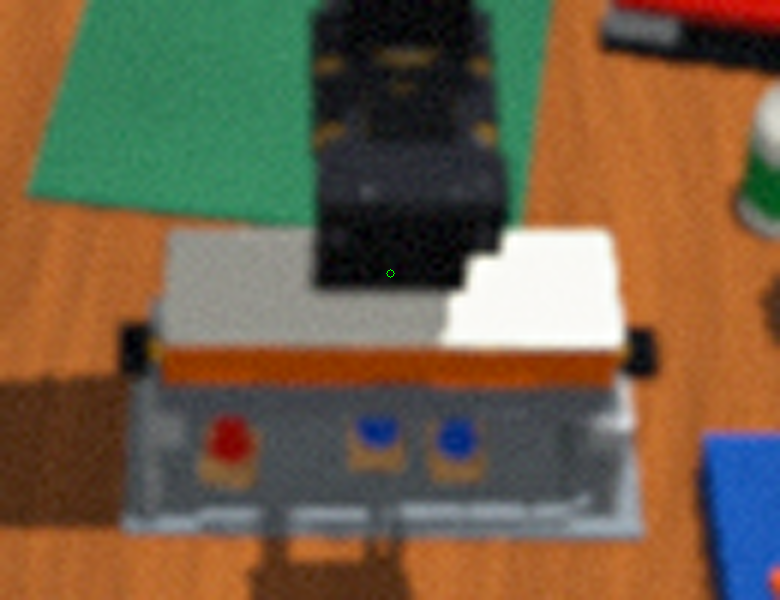

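```bash
python3 - <<'E'
from h import *
from cell import bot
print([a for a in dir(bot) if a[0]!="_"], bot.grip_depth)
T=np.array([542.3,-47.7,271.6])
for o in([0,0,0],[0,-43,0],[0,-58,0],[0,-95,70],[-37,-95,70],[37,-95,70],[0,43,0]): print(o,np.round((proj("scene",T+o)-[200,60])*3))
print("lidbar",proj("scene",[564,-32,158]),proj("scene",[564,-32,128]),proj("scene",[564,-18,158]))
s,r=st();print(s["tool_pos"],r,s["q"],s["opening"])
f=optics.grab_frame("top")
A=cv2.resize(f[120:240,250:390],(700,600),interpolation=2)
p=proj("top",s["tool_pos"]);cv2.circle(A,tuple(int(v) for v in (p-[250,120])*5),4,(0,255,0),1)
cv2.imwrite("pics/t4.png",cv2.cvtColor(A,cv2.COLOR_RGB2BGR))
E
```

```text
['PlanningError', 'grip_depth'] 18.700000000000003
[0, 0, 0] [368. 309.]
[0, -43, 0] [366. 347.]
[0, -58, 0] [365. 361.]
[0, -95, 70] [364. 329.]
[-37, -95, 70] [312. 327.]
[37, -95, 70] [416. 332.]
[0, 43, 0] [371. 273.]
lidbar [330.31711511 190.80783412] [329.90608898 198.47712531] [330.50484009 186.90965098]
[564.05226641 -24.80967813 131.66838185] [[ 9.97836254e-01  6.57480803e-02  2.35678888e-06]
 [ 6.57480800e-02 -9.97836252e-01  6.25129699e-05]
 [ 6.46179715e-06 -6.22227534e-05 -9.99999998e-01]] [ 0.41156793  0.2389339  -0.51424288  1.72700989  0.12476453  1.20818408
 -1.63988269] 0.2780319352110264
```

View pics/t4.png

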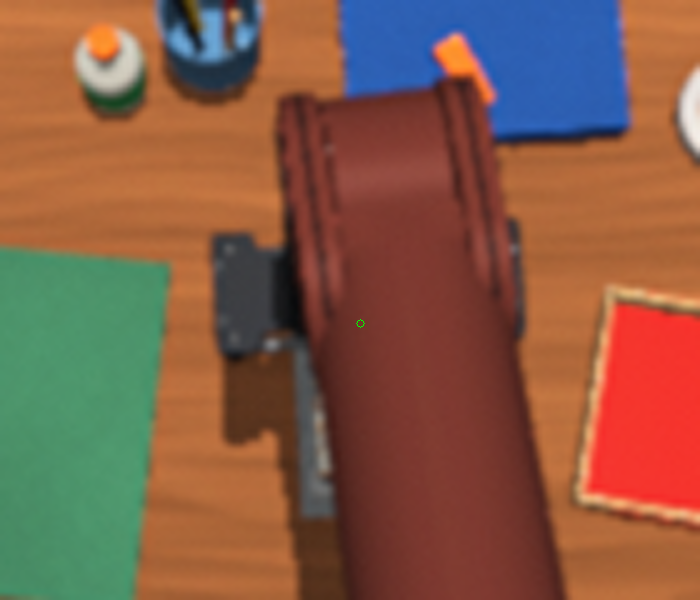

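The pictures show the gripper standing about 35–50 mm higher than its pose reading should put it (tip seen at row 322, expected 350–361 in the s2 crop). So the fingers probably closed above the bar. I'll open and feel downward in small steps.

Call:
{"api": "servo_tool", "payload": {"targets": [[0.5,0,0,0,0],[0.5,0,0,0,0],[0.5,0,0,0,0],[0.5,0,0,0,0],[0.5,0,0,0,0],[0.5,0,0,5,0],[0.5,0,0,5,0],[0.5,0,0,0,0]]}}

```text
time_s: 9.05
tool_pos: [563.6, -24.8, 121.0]
tcp_rot: [0.999, 0.033, -0.001, -0.0]
force: [-1.1, -1.1, -0.4]
opening: 43.6
finger_force: 0.0
```

Call:
{"api": "servo_tool", "payload": {"targets": [[0.5,0,0,4,0],[0.5,0,0,4,0],[0.5,0,0,0,0]]}}

```text
time_s: 9.43
tool_pos: [563.8, -24.8, 113.2]
tcp_rot: [0.999, 0.033, -0.0, -0.0]
force: [-0.8, -0.2, 0.3]
opening: 43.9
finger_force: 0.0
```

Call:
{"api": "servo_tool", "payload": {"targets": [[0.5,0,0,4,0],[0.5,0,0,4,0],[0.5,0,0,0,0]]}}

```text
time_s: 9.8
tool_pos: [563.7, -24.8, 105.2]
tcp_rot: [0.999, 0.033, -0.0, -0.0]
force: [0.3, -0.1, 0.0]
opening: 43.4
finger_force: 0.0
```

Call:
{"api": "servo_tool", "payload": {"targets": [[0.5,0,0,4,0],[0.5,0,0,0,0]]}}

```text
time_s: 10.05
tool_pos: [563.9, -24.9, 101.4]
tcp_rot: [0.999, 0.033, -0.0, -0.0]
force: [-0.6, 0.9, 0.1]
opening: 43.7
finger_force: 0.0
```

```bash
python3 - <<'E'
from h import *
g=optics.grab_frame("scene")
A=cv2.resize(g[150:250,265:395],(780,600),interpolation=2)
for o in ([0,-22,0],[0,22,0],[-37,-95,70],[37,-95,70]):
    p=proj("scene",np.array([564,-24.8,101.4])+o);cv2.circle(A,tuple(int(v) for v in (p-[265,150])*6),4,(0,255,0),1)
cv2.imwrite("pics/s5.png",cv2.cvtColor(A,cv2.COLOR_RGB2BGR))
E
```

```text
(no output)
```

View pics/s5.png

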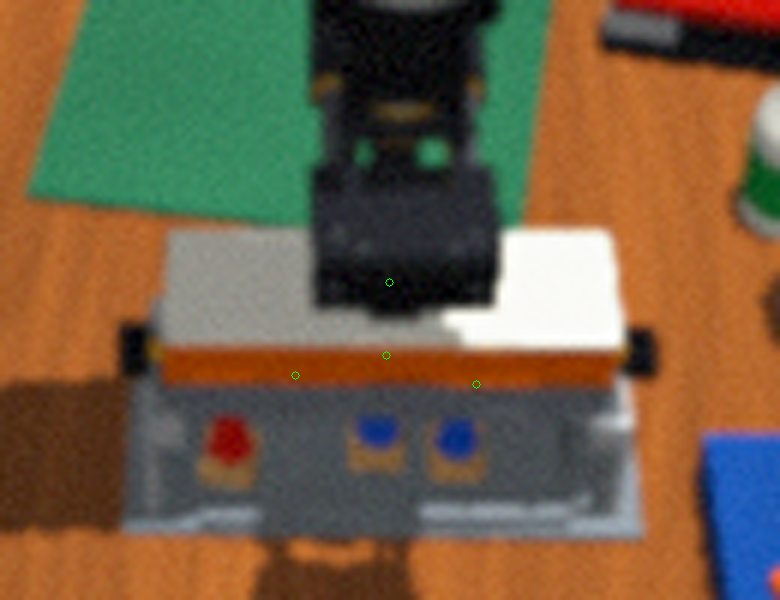

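The near finger tip shows at crop (390,318), against an expected ~360. That puts the real tip about 30 mm above the reading, just over the plate with the bar between the fingers. I'll close here.

Call:
{"api": "servo_tool", "payload": {"targets": [[0,0,0,0,0],[0,0,0,0,0],[0,0,0,0,0],[0,0,0,0,0],[0,0,0,0,0],[0,0,0,0,0],[0,0,0,0,0],[0,0,0,0,0]]}}

```text
time_s: 11.1
tool_pos: [564.1, -24.9, 101.7]
tcp_rot: [0.999, 0.033, 0.0, 0.0]
force: [-0.6, -0.9, 0.5]
opening: 13.4
finger_force: 30.0
```

Call:
{"api": "servo_tool", "payload": {"targets": [[0,0,0,-10,0],[0,0,0,-30,0],[0,0,0,-50,0],[0,0,0,-50,0],[0,0,0,-20,0],[0,0,0,0,0.082],[0,0,0,0,0.081],[0,0,0,0,0]]}}

```text
time_s: 12.1
tool_pos: [564.0, -24.7, 262.1]
tcp_rot: [0.999, -0.048, 0.0, -0.0]
force: [0.2, 0.3, -1.2]
opening: 13.3
finger_force: 30.0
```

Call:
{"api": "servo_tool", "payload": {"targets": [[0,-6,-30,0,0],[0,-10,-52,0,0],[0,-10,-52,0,0],[0,-10,-52,0,0],[0,-10,-52,0,0],[0,-10,-52,0,0],[0,-10,-52,0,0],[0,-7,-36,0,0]]}}

```text
time_s: 13.1
tool_pos: [527.0, 361.1, 261.8]
tcp_rot: [0.999, -0.046, -0.0, -0.0]
force: [0.5, -0.5, -1.5]
opening: 13.3
finger_force: 30.0
```

Call:
{"api": "servo_tool", "payload": {"targets": [[0,-6,-36,0,0],[0,0,0,20,0],[0,0,0,50,0],[0,0,0,50,0],[0,0,0,50,0],[0,0,0,50,0],[0,0,0,20,0],[0,0,0,0,0]]}}

```text
time_s: 14.1
tool_pos: [525.2, 394.7, 21.3]
tcp_rot: [0.999, -0.048, -0.001, 0.0]
force: [0.9, -0.5, -1.0]
opening: 13.9
finger_force: 30.0
```

```bash
python3 - <<'E'
from h import *
goto([526.2,395.4,-12],1.571-.0977)
E
```

```text
t 14.1 tcp [525.2 394.7  21.3] tilt [-0.001 -0.001 -1.   ] world dxyz [  1.    0.7 -33.3] tool d [ 1.  -0.8 33.3] toolturn 0.001 toolX [ 0.995 -0.096 -0.001] F [ 0.9 -0.5 -1. ] open 13.9
```

Call:
{"api": "servo_tool", "payload": {"targets": [[0,0,0,12,0],[0,0,0,8,0],[0,0,0,4,0],[0,0,0,3,0],[0,0,0,0,0]]}}

```text
time_s: 14.72
tool_pos: [525.6, 394.8, -5.3]
tcp_rot: [0.999, -0.049, -0.0, 0.0]
force: [-0.9, 0.2, -2.2]
opening: 13.8
finger_force: 30.0
```

Call:
{"api": "servo_tool", "payload": {"targets": [[0,0,0,2,0],[0,0,0,2,0],[0,0,0,0,0]]}}

```text
time_s: 15.1
tool_pos: [525.5, 394.8, -9.5]
tcp_rot: [0.999, -0.049, -0.0, 0.0]
force: [0.2, 0.7, -1.6]
opening: 13.6
finger_force: 30.0
```

Call:
{"api": "servo_tool", "payload": {"targets": [[0,0,0,2,0],[0,0,0,0,0]]}}

```text
time_s: 15.35
tool_pos: [525.5, 394.8, -11.5]
tcp_rot: [0.999, -0.049, -0.0, 0.0]
force: [1.1, 0.5, -2.2]
opening: 13.6
finger_force: 30.0
```

Call:
{"api": "servo_tool", "payload": {"targets": [[0,0,0,1,0],[0,0,0,0,0]]}}

```text
time_s: 15.6
tool_pos: [525.7, 394.9, -12.2]
tcp_rot: [0.999, -0.049, 0.0, -0.0]
force: [0.5, 0.1, 0.0]
opening: 14.1
finger_force: 30.0
```

Weight came off at the reading of about -12, so I'll release. Then I'll touch the plate (true z 14) with the open fingers to measure the tool-height offset.

Call:
{"api": "servo_tool", "payload": {"targets": [[0.35,0,0,0,0],[0.35,0,0,0,0],[0.35,0,0,0,0],[0.35,0,0,0,0],[0.35,0,0,2,0],[0.35,0,0,0,0]]}}

```text
time_s: 16.35
tool_pos: [525.5, 394.8, -14.6]
tcp_rot: [0.999, -0.049, -0.0, 0.0]
force: [0.3, 0.2, -0.7]
opening: 30.6
finger_force: 0.0
```

Call:
{"api": "servo_tool", "payload": {"targets": [[0.35,0,0,2,0],[0.35,0,0,0,0]]}}

```text
time_s: 16.6
tool_pos: [525.5, 394.8, -16.5]
tcp_rot: [0.999, -0.049, -0.0, 0.0]
force: [-0.1, -0.4, 0.2]
opening: 30.8
finger_force: 0.0
```

Call:
{"api": "servo_tool", "payload": {"targets": [[0.35,0,0,2,0],[0.35,0,0,0,0]]}}

```text
time_s: 16.85
tool_pos: [525.5, 394.8, -18.5]
tcp_rot: [0.999, -0.049, -0.0, 0.0]
force: [-0.4, 0.4, 0.1]
opening: 30.5
finger_force: 0.0
```

Call:
{"api": "servo_tool", "payload": {"targets": [[0.35,0,0,1,0],[0.35,0,0,0,0]]}}

```text
time_s: 17.1
tool_pos: [525.5, 394.9, -19.4]
tcp_rot: [0.999, -0.049, -0.0, 0.0]
force: [0.1, 0.4, -0.2]
opening: 30.5
finger_force: 0.0
```

Call:
{"api": "servo_tool", "payload": {"targets": [[0.35,0,0,2,0],[0.35,0,0,0,0]]}}

```text
time_s: 17.35
tool_pos: [525.7, 395.0, -21.3]
tcp_rot: [0.999, -0.049, 0.0, -0.0]
force: [-0.6, 0.3, 1.2]
opening: 30.5
finger_force: 0.3
```

Call:
{"api": "servo_tool", "payload": {"targets": [[0.35,0,0,2,0],[0.35,0,0,0,0]]}}

```text
time_s: 17.6
tool_pos: [525.7, 395.0, -21.4]
tcp_rot: [0.999, -0.049, 0.0, 0.0]
force: [-4.5, -4.9, 16.8]
opening: 30.3
finger_force: 8.8
```

Call:
{"api": "servo_tool", "payload": {"targets": [[0.35,0,0,2,0],[0.35,0,0,0,0]]}}

```text
time_s: 17.85
tool_pos: [525.8, 394.9, -21.5]
tcp_rot: [0.999, -0.049, 0.001, 0.0]
force: [-10.9, -11.0, 34.1]
opening: 30.5
finger_force: 17.1
```

Call:
{"api": "servo_tool", "payload": {"targets": [[0.35,0,0,2,0],[0.35,0,0,0,0]]}}

```text
time_s: 18.1
tool_pos: [525.9, 395.0, -21.6]
tcp_rot: [0.999, -0.049, 0.001, 0.001]
force: [-17.2, -17.6, 51.4]
opening: 30.6
finger_force: 25.6
```

Contact came at the reading of -21.3, where the plate is at true z 14, so the true tip is about 35 mm above the reading. The images agree. I'll go up and return to the kit for the orange tray.

Call:
{"api": "servo_tool", "payload": {"targets": [[0.35,0,0,-15,0],[0.35,0,0,-40,0],[1,0,0,-60,0],[1,0,0,-60,0],[1,0,0,-60,0],[1,0,0,-54,0],[1,0,0,0,0],[1,0,0,0,0]]}}

```text
time_s: 19.1
tool_pos: [525.5, 394.7, 260.9]
tcp_rot: [0.999, -0.049, -0.0, 0.0]
force: [0.1, 0.1, -0.5]
opening: 81.8
finger_force: 0.0
```

Call:
{"api": "servo_tool", "payload": {"targets": [[1,6,30,0,0],[1,10,52,0,0],[1,10,52,0,0],[1,10,52,0,0],[1,10,52,0,0],[1,10,52,0,0],[1,10,52,0,0],[1,13,72,0,0]]}}

```text
time_s: 20.1
tool_pos: [562.2, -15.5, 259.8]
tcp_rot: [0.999, -0.048, -0.001, -0.0]
force: [1.1, -0.7, 0.8]
opening: 86.8
finger_force: 0.0
```

Call:
{"api": "servo_tool", "payload": {"targets": [[1,0,0,0,-0.082],[1,0,0,0,-0.081],[1,0,0,0,0],[1,0,0,0,0]]}}

```text
time_s: 20.6
tool_pos: [562.8, -14.2, 260.7]
tcp_rot: [0.999, 0.032, -0.001, -0.0]
force: [0.0, -0.1, 0.2]
opening: 87.1
finger_force: 0.0
```

```bash
python3 - <<'E'
from h import *
goto([564.5,-25,65],1.571+.066)
g,G=hsv("scene")
m,c,a=blob((G[...,1]<60)&(G[...,2]>110),(270,100,365,190));print("lid",c,a,corners("scene",m,14))
A=cv2.resize(g[90:250,260:400],(525,600),interpolation=2);cv2.imwrite("pics/s6.png",cv2.cvtColor(A,cv2.COLOR_RGB2BGR))
E
```

```text
t 20.6 tcp [562.8 -14.2 260.7] tilt [-0.002  0.    -1.   ] world dxyz [   1.7  -10.8 -195.7] tool d [  1.3  11.  195.7] toolturn -0.002 toolX [ 0.998  0.064 -0.001] F [ 0.  -0.1  0.2] open 87.1
lid [304.13312693 128.63467492] 323 ((467.1189270019531, 396.62017822265625), (79.2794189453125, 90.37104797363281), 84.84127807617188)
```

View pics/s6.png

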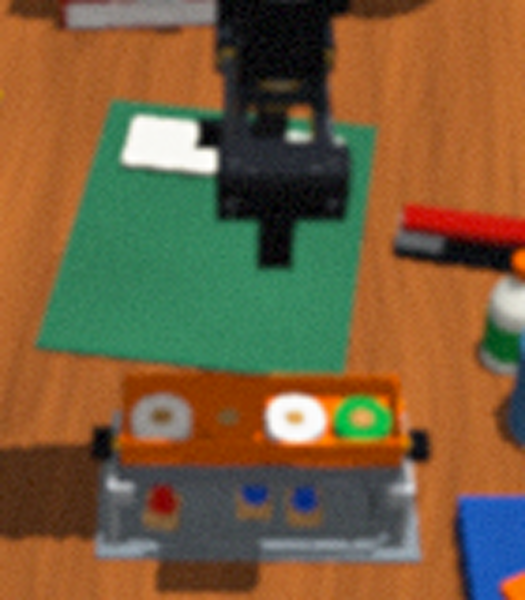

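The lid lies flat at the far end of the mat (crop 150–340,150) and the orange tray is exposed (crop 262,420). I'll grip the orange tray.

Call:
{"api": "servo_tool", "payload": {"targets": [[1,1,12,0,0],[1,0,0,50,0],[1,0,0,50,0],[1,0,0,50,0],[1,0,0,25,0],[1,0,0,10,0],[1,0,0,10,0],[1,0,0,0,0]]}}

```text
time_s: 21.65
tool_pos: [565.2, -26.3, 66.8]
tcp_rot: [0.999, 0.033, 0.0, 0.0]
force: [-0.1, 0.7, -0.1]
opening: 87.2
finger_force: 0.0
```

Call:
{"api": "servo_tool", "payload": {"targets": [[0,0,0,0,0],[0,0,0,0,0],[0,0,0,0,0],[0,0,0,0,0],[0,0,0,0,0]]}}

```text
time_s: 22.28
tool_pos: [565.3, -26.0, 67.2]
tcp_rot: [0.999, 0.033, 0.0, -0.0]
force: [-1.5, 0.3, 5.6]
opening: 65.8
finger_force: 30.0
```

Call:
{"api": "servo_tool", "payload": {"targets": [[0,0,0,-5,0],[0,0,0,-10,0],[0,0,0,-40,0],[0,0,0,-50,0],[0,0,0,-50,0],[0,0,0,-25,0.082],[0,0,0,0,0.081],[0,0,0,0,0]]}}

```text
time_s: 23.28
tool_pos: [564.9, -26.2, 247.1]
tcp_rot: [0.999, -0.048, 0.0, 0.0]
force: [0.6, -0.2, -1.1]
opening: 65.8
finger_force: 30.0
```

Call:
{"api": "servo_tool", "payload": {"targets": [[0,-8,-30,0,0],[0,-12,-47,0,0],[0,-12,-48,0,0],[0,-12,-48,0,0],[0,-12,-48,0,0],[0,-12,-48,0,0],[0,-12,-46,0,0],[0,0,0,0,0]]}}

```text
time_s: 24.28
tool_pos: [513.4, 299.7, 246.2]
tcp_rot: [0.999, -0.044, -0.001, -0.001]
force: [0.7, 0.2, -1.1]
opening: 65.7
finger_force: 30.0
```

Call:
{"api": "servo_tool", "payload": {"targets": [[0,0,0,30,0],[0,0,0,50,0],[0,0,0,50,0],[0,0,0,50,0],[0,0,0,20,0],[0,0,0,0,0]]}}

```text
time_s: 25.02
tool_pos: [515.6, 294.3, 46.1]
tcp_rot: [0.999, -0.049, -0.001, 0.001]
force: [0.0, -0.8, -0.5]
opening: 65.8
finger_force: 30.0
```

```bash
python3 - <<'E'
from h import *
goto([516.4,295.9,-21],1.571-.0977)
E
```

```text
t 25.02 tcp [515.6 294.3  46.1] tilt [-0.002 -0.001 -1.   ] world dxyz [  0.8   1.6 -67.1] tool d [ 0.8 -1.7 67.1] toolturn 0.0 toolX [ 0.995 -0.097 -0.002] F [ 0.  -0.8 -0.5] open 65.8
```

Call:
{"api": "servo_tool", "payload": {"targets": [[0,0,0,40,0],[0,0,0,15,0],[0,0,0,6,0],[0,0,0,3,0],[0,0,0,0,0]]}}

```text
time_s: 25.65
tool_pos: [516.5, 295.5, -16.4]
tcp_rot: [0.999, -0.049, 0.001, -0.0]
force: [0.3, -0.1, -2.2]
opening: 65.9
finger_force: 30.0
```

Call:
{"api": "servo_tool", "payload": {"targets": [[0,0,0,2,0],[0,0,0,0,0]]}}

```text
time_s: 25.9
tool_pos: [516.0, 295.2, -19.1]
tcp_rot: [0.999, -0.049, 0.0, -0.0]
force: [-0.4, 0.0, -1.7]
opening: 65.8
finger_force: 30.0
```

Call:
{"api": "servo_tool", "payload": {"targets": [[0,0,0,2,0],[0,0,0,0,0]]}}

```text
time_s: 26.15
tool_pos: [516.1, 295.3, -20.8]
tcp_rot: [0.999, -0.049, 0.0, -0.0]
force: [-1.0, -1.4, 5.1]
opening: 65.9
finger_force: 30.0
```

Call:
{"api": "servo_tool", "payload": {"targets": [[0,0,0,1,0],[0,0,0,0,0]]}}

```text
time_s: 26.4
tool_pos: [516.1, 295.3, -20.8]
tcp_rot: [0.999, -0.049, 0.0, 0.0]
force: [-5.8, -4.5, 16.3]
opening: 66.1
finger_force: 30.0
```

Call:
{"api": "servo_tool", "payload": {"targets": [[1,0,0,-1,0],[1,0,0,0,0],[1,0,0,0,0],[1,0,0,-15,0],[1,0,0,-40,0],[1,0,0,-60,0],[1,0,0,-60,0],[1,0,0,-60,0]]}}

```text
time_s: 27.4
tool_pos: [515.5, 295.2, 216.9]
tcp_rot: [0.999, -0.048, 0.0, -0.0]
force: [1.4, -0.1, 0.5]
opening: 87.0
finger_force: 0.0
```

Call:
{"api": "servo_tool", "payload": {"targets": [[1,8,31,0,0],[1,12,48,0,0],[1,12,48,0,0],[1,12,48,0,0],[1,12,48,0,0],[1,12,48,0,0],[1,12,46,0,-0.082],[1,0,0,0,-0.081]]}}

```text
time_s: 28.4
tool_pos: [564.9, -33.0, 214.4]
tcp_rot: [1.0, 0.031, 0.0, 0.001]
force: [-0.2, 0.6, -1.0]
opening: 86.8
finger_force: 0.0
```

Call:
{"api": "servo_tool", "payload": {"targets": [[1,0,0,0,0],[1,0,0,0,0]]}}

```text
time_s: 28.65
tool_pos: [564.8, -27.1, 214.2]
tcp_rot: [0.999, 0.033, 0.0, -0.0]
force: [0.3, 0.1, -0.4]
opening: 87.0
finger_force: 0.0
```

```bash
python3 - <<'E'
from h import *
goto([565,-26,37],1.571+.066)
g=optics.grab_frame("scene")
A=cv2.resize(g[90:250,260:400],(525,600),interpolation=2);cv2.imwrite("pics/s7.png",cv2.cvtColor(A,cv2.COLOR_RGB2BGR))
E
```

```text
t 28.65 tcp [564.8 -27.1 214.2] tilt [ 0.001  0.    -1.   ] world dxyz [   0.2    1.1 -177.2] tool d [  0.2  -1.1 177.2] toolturn -0.001 toolX [0.998 0.065 0.001] F [ 0.3  0.1 -0.4] open 87.0
```

View pics/s7.png

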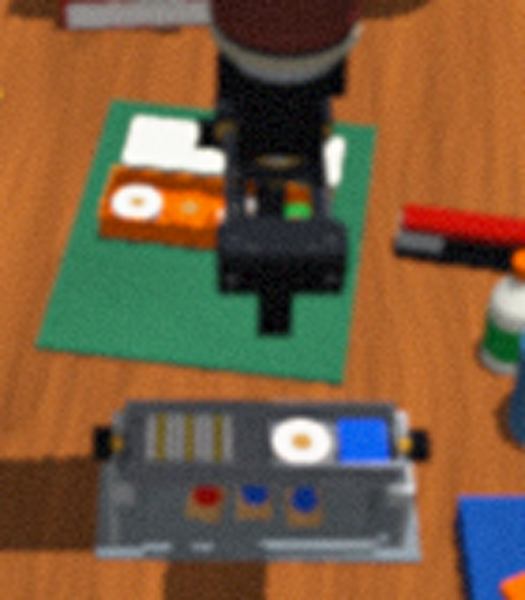

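The orange tray lies on the mat (crop 205,205) and the grey tray is exposed (crop 265,435). The red stamp has been knocked toward the blue ones, to crop (205,500). I'll grip the grey tray and pull.

Call:
{"api": "servo_tool", "payload": {"targets": [[1,0,0,50,0],[1,0,0,50,0],[1,0,0,40,0],[1,0,0,20,0],[1,0,0,10,0],[1,0,0,7,0],[1,0,0,0,0],[0,0,0,0,0]]}}

```text
time_s: 29.7
tool_pos: [565.4, -28.1, 37.5]
tcp_rot: [0.999, 0.033, 0.001, 0.0]
force: [-0.6, -0.2, -0.9]
opening: 82.8
finger_force: 0.0
```

Call:
{"api": "servo_tool", "payload": {"targets": [[0,0,0,0,0],[0,0,0,0,0],[0,0,0,0,0],[0,0,0,0,0]]}}

```text
time_s: 30.2
tool_pos: [565.1, -27.6, 37.1]
tcp_rot: [0.999, 0.033, 0.0, -0.0]
force: [-1.6, 2.8, 3.6]
opening: 61.8
finger_force: 30.0
```

Call:
{"api": "servo_tool", "payload": {"targets": [[0,0,0,-2,0],[0,0,0,-2,0],[0,0,0,-2,0],[0,0,0,-2,0]]}}

```text
time_s: 30.7
tool_pos: [563.8, -28.1, 44.5]
tcp_rot: [0.999, 0.033, -0.001, -0.0]
force: [-4.8, 3.9, -2.4]
opening: 62.2
finger_force: 30.0
```

Call:
{"api": "servo_tool", "payload": {"targets": [[0,0,0,-3,0],[0,0,0,-3,0],[0,0,0,-3,0],[0,0,0,-3,0],[0,0,0,0,0]]}}

```text
time_s: 31.32
tool_pos: [565.7, -28.6, 57.7]
tcp_rot: [0.999, 0.033, 0.001, 0.0]
force: [3.0, 0.3, 1.7]
opening: 62.0
finger_force: 29.9
```

```bash
python3 - <<'E'
from h import *
a=cv2.imread("pics/s7.png")
g,G=hsv("scene")
m,c,n=blob((G[...,1]<50)&(G[...,2]>180),(320,185,365,215));print("disc",c,n,"was",260+300/3.75,90+440/3.75)
m,c,n=blob((G[...,0]>100)&(G[...,0]<125)&(G[...,1]>150),(345,180,372,220));print("blue block",c,n,"was",260+361/3.75,90+440/3.75)
s,r=st();print(s["force"],s["opening"],s["finger_force"])
E
```

```text
Traceback (most recent call last):
  File "h.py", line 18, in blob
    n,l,s,c=cv2.connectedComponentsWithStats(k);i=1+np.argmax(s[1:,4]);return (l==i),c[i],s[i,4]
                                                    ~~~~~~~~~^^^^^^^^^
ValueError: attempt to get argmax of an empty sequence
```

```bash
python3 - <<'E'
from h import *
g=optics.grab_frame("scene")
A=cv2.resize(g[150:250,265:395],(780,600),interpolation=2);cv2.imwrite("pics/s8.png",cv2.cvtColor(A,cv2.COLOR_RGB2BGR))
E
```

```text
(no output)
```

View pics/s8.png

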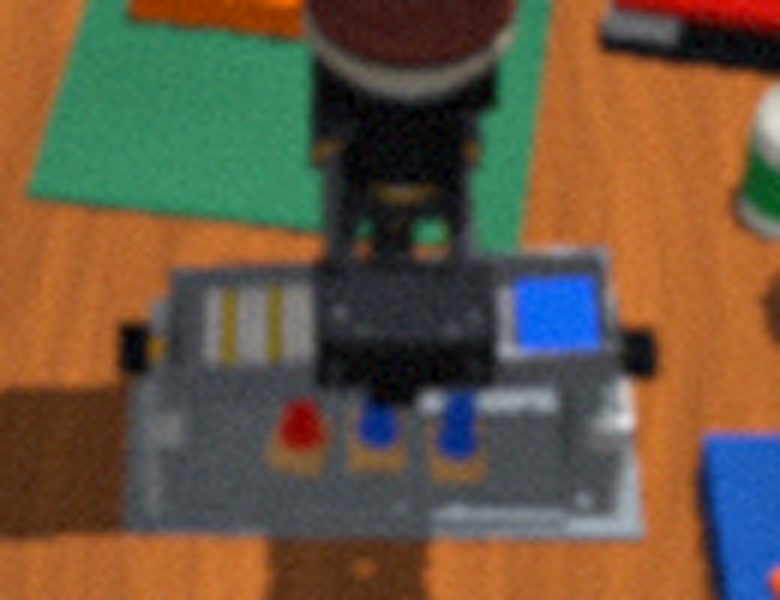

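The grey tray is lifting off: its right end has risen about 20 mm and its left end about 11 mm, a slight tilt. I'll keep lifting straight.

Call:
{"api": "servo_tool", "payload": {"targets": [[0,0,0,-3,0],[0,0,0,-3,0],[0,0,0,-5,0],[0,0,0,-10,0],[0,0,0,0,0]]}}

```text
time_s: 32.05
tool_pos: [565.3, -28.1, 78.7]
tcp_rot: [0.999, 0.033, 0.001, 0.0]
force: [0.9, -0.4, -1.7]
opening: 61.7
finger_force: 29.9
```

Call:
{"api": "servo_tool", "payload": {"targets": [[0,0,0,-30,0],[0,0,0,-50,0],[0,0,0,-50,0],[0,0,0,-20,0],[0,0,0,0,0],[0,0,0,0,0.082],[0,0,0,0,0.081],[0,0,0,0,0]]}}

```text
time_s: 33.05
tool_pos: [564.0, -28.2, 225.9]
tcp_rot: [0.999, -0.048, -0.001, -0.0]
force: [-0.4, -0.4, -1.7]
opening: 61.8
finger_force: 29.9
```

```bash
python3 - <<'E'
from h import *
goto([506.6,196.4,6.5],1.571-.0977)
g=optics.grab_frame("scene")
A=cv2.resize(g[120:250,260:420],(738,600),interpolation=2);cv2.imwrite("pics/s9.png",cv2.cvtColor(A,cv2.COLOR_RGB2BGR))
E
```

```text
t 33.05 tcp [564.  -28.2 225.9] tilt [-0.002  0.    -1.   ] world dxyz [ -57.4  224.6 -219.4] tool d [ -78.3 -218.   219.6] toolturn 0.001 toolX [ 0.995 -0.097 -0.002] F [-0.4 -0.4 -1.7] open 61.8
```

View pics/s9.png

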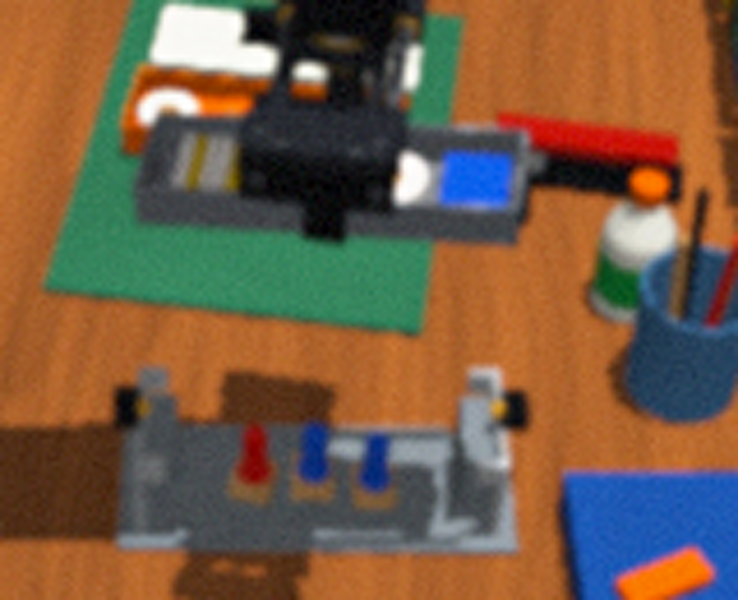

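The grey tray is free and nearly level (crop 330,180). All three stamps stand clear. I'll set the tray down on the near part of the mat.

Call:
{"api": "servo_tool", "payload": {"targets": [[0,-10,-28,0,0],[0,-17,-48,0,0],[0,-17,-48,0,0],[0,-17,-48,0,0],[0,-17,-46,0,0],[0,0,0,0,0],[0,0,0,30,0],[0,0,0,50,0]]}}

```text
time_s: 34.1
tool_pos: [509.7, 196.0, 147.7]
tcp_rot: [0.999, -0.048, 0.002, -0.0]
force: [1.3, -0.4, -2.3]
opening: 62.0
finger_force: 29.9
```

Call:
{"api": "servo_tool", "payload": {"targets": [[0,0,0,50,0],[0,0,0,50,0],[0,0,0,35,0],[0,0,0,15,0],[0,0,0,6,0],[0,0,0,0,0]]}}

```text
time_s: 34.85
tool_pos: [509.0, 196.5, -7.6]
tcp_rot: [0.999, -0.049, 0.001, -0.0]
force: [-0.4, 0.2, -1.7]
opening: 61.8
finger_force: 29.9
```

Call:
{"api": "servo_tool", "payload": {"targets": [[0,0,0,4,0],[0,0,0,2,0],[0,0,0,0,0]]}}

```text
time_s: 35.22
tool_pos: [508.4, 196.5, -14.2]
tcp_rot: [0.999, -0.049, 0.0, -0.0]
force: [-0.1, -0.1, -0.9]
opening: 61.3
finger_force: 29.9
```

Call:
{"api": "servo_tool", "payload": {"targets": [[0,0,0,2,0],[0,0,0,0,0]]}}

```text
time_s: 35.48
tool_pos: [508.4, 196.5, -16.3]
tcp_rot: [0.999, -0.049, 0.0, -0.0]
force: [0.6, 0.1, -1.0]
opening: 62.0
finger_force: 29.9
```

Call:
{"api": "servo_tool", "payload": {"targets": [[0,0,0,2,0],[0,0,0,2,0],[0,0,0,0,0]]}}

```text
time_s: 35.85
tool_pos: [508.9, 196.7, -20.1]
tcp_rot: [0.999, -0.049, 0.0, -0.0]
force: [1.9, 0.6, 2.1]
opening: 62.0
finger_force: 30.0
```

Call:
{"api": "servo_tool", "payload": {"targets": [[0,0,0,2,0],[0,0,0,0,0]]}}

```text
time_s: 36.1
tool_pos: [508.4, 196.5, -22.3]
tcp_rot: [0.999, -0.049, 0.0, -0.0]
force: [2.2, -0.2, 2.4]
opening: 61.3
finger_force: 30.0
```

Call:
{"api": "servo_tool", "payload": {"targets": [[0,0,0,2,0],[0,0,0,0,0]]}}

```text
time_s: 36.35
tool_pos: [508.2, 196.4, -24.5]
tcp_rot: [0.999, -0.049, -0.0, 0.0]
force: [1.8, 0.8, 2.2]
opening: 61.9
finger_force: 30.0
```

Call:
{"api": "servo_tool", "payload": {"targets": [[0,0,0,1,0],[1,0,0,0,0],[1,0,0,0,0],[1,0,0,0,0],[1,0,0,-15,0],[1,0,0,-50,0],[1,0,0,-60,0],[1,0,0,-60,0]]}}

```text
time_s: 37.35
tool_pos: [507.9, 196.6, 162.6]
tcp_rot: [0.999, -0.048, 0.0, -0.0]
force: [0.9, 0.1, -0.8]
opening: 86.9
finger_force: 0.0
```

```bash
cat > st.py <<'E'
from h import *
def stamps():
    out=[]
    f,H=hsv("scene");g,T=hsv("top")
    def ccs(I,sel,lo):
        k=np.zeros(I.shape[:2],np.uint8);x0,y0,x1,y1=sel
        for nm in("red","blue"):
            h=I[...,0];m=((h<6)|(h>172)) if nm=="red" else ((h>105)&(h<128))
            k=np.zeros(I.shape[:2],np.uint8);k[y0:y1,x0:x1]=(m&(I[...,1]>130)&(I[...,2]>50))[y0:y1,x0:x1]
            n,l,s,c=cv2.connectedComponentsWithStats(k)
            for i in range(1,n):
                if s[i,4]>=lo: yield nm,c[i],s[i]
    S=list(ccs(f,(285,195,375,240),10)) if 0 else list(ccs(H,(285,195,375,240),10))
    P=list(ccs(T,(302,150,340,228),4))
    for nm,c,s in S: print("scene",nm,np.round(c,1),s, "z32:",np.round(plane("scene",c,38)[:2],1))
    for nm,c,s in P: print("top",nm,np.round(c,1),s,"z58:",np.round(plane("top",c,55)[:2],1))
    for a,c,_ in S:
        for b,d,_ in P:
            if a==b:
                X,e=tri(c,d)
                if e<8: print(a,np.round(X,1),round(e,1))
    return f,g
if __name__=="__main__":
    f,g=stamps();goto([565,-26,150],1.571+.066)
E
python3 st.py
```

```text
scene red [314.8 217.6] [312 212   6  12  59] z32: [524.4 -26.6]
scene blue [327.8 217.1] [325 212   7  12  52] z32: [560.9 -22.3]
scene blue [341.1 219. ] [339 214   6  12  55] z32: [598.5 -26.6]
top red [321.3 199.3] [319 197   5   6  22] z58: [523.  -24.5]
top blue [321.5 179. ] [320 177   4   5  16] z58: [596.9 -24.9]
top blue [320.2 189.2] [318 187   5   5  17] z58: [559.5 -20.2]
red [524.8 -25.2  36.4] 1.0
blue [561.5 -20.9  36.5] 1.3
blue [599.3 -25.6  37. ] 1.5
t 37.45 tcp [511.6 198.5 167.8] tilt [ 0.011  0.003 -1.   ] world dxyz [  53.4 -224.5  -17.8] tool d [ 74.7 218.4  17.6] toolturn -0.163 toolX [ 0.995 -0.097  0.01 ] F [ 0.7  0.8 -1.1] open 86.9
```

Both views agree on the stamp positions: red (525,-25), blue (561,-21) and blue (599,-26), with handle middles at z about 36.5, as expected. I'll take the red one first.

Call:
{"api": "servo_tool", "payload": {"targets": [[0.6,0,0,0,-0.082],[0.6,0,0,0,-0.081],[0.6,0,52,0,0],[0.6,1,56,0,0],[0.6,1,56,0,0],[0.6,0,56,0,0],[0.6,0,0,0,0],[0.6,0,0,0,0]]}}

```text
time_s: 38.45
tool_pos: [524.7, -22.2, 160.2]
tcp_rot: [0.999, 0.033, 0.0, -0.0]
force: [0.9, 0.2, 0.0]
opening: 52.5
finger_force: 0.0
```

```bash
python3 -c "
from h import *
goto([524.6,-25.2,-5],1.571+.066)"
```

```text
t 38.45 tcp [524.7 -22.2 160.2] tilt [ 0.     0.001 -1.   ] world dxyz [-1.000e-01 -3.000e+00 -1.652e+02] tool d [ -0.3   3.1 165.2] toolturn -0.0 toolX [0.998 0.066 0.   ] F [0.9 0.2 0. ] open 52.5
```

Call:
{"api": "servo_tool", "payload": {"targets": [[0.6,0,3,50,0],[0.6,0,0,50,0],[0.6,0,0,40,0],[0.6,0,0,18,0],[0.6,0,0,7,0],[0.6,0,0,0,0],[0,0,0,0,0],[0,0,0,0,0]]}}

```text
time_s: 39.45
tool_pos: [525.7, -26.0, -4.4]
tcp_rot: [0.999, 0.033, 0.001, 0.0]
force: [-0.1, -0.2, -0.3]
opening: 39.3
finger_force: 0.0
```

Call:
{"api": "servo_tool", "payload": {"targets": [[0,0,0,0,0],[0,0,0,0,0],[0,0,0,0,0],[0,0,0,0,0]]}}

```text
time_s: 39.95
tool_pos: [524.9, -26.0, -5.3]
tcp_rot: [0.999, 0.033, -0.0, 0.0]
force: [-0.7, 0.1, 1.0]
opening: 15.0
finger_force: 29.9
```

Gripped at 15 mm. Now I'll carry it to the red bay.

Call:
{"api": "servo_tool", "payload": {"targets": [[0,0,0,-10,0],[0,0,0,-40,0],[0,0,0,-50,0],[0,0,0,-40,0],[0,-3,38,0,0],[0,-4,51,0,0],[0,-4,51,0,0],[0,-4,51,0,0]]}}

```text
time_s: 40.95
tool_pos: [522.5, -219.0, 135.6]
tcp_rot: [0.999, 0.033, 0.0, 0.0]
force: [0.9, -0.2, -0.7]
opening: 15.1
finger_force: 29.9
```

Call:
{"api": "servo_tool", "payload": {"targets": [[0,-4,49,0,0],[0,0,0,0,0],[0,0,0,40,0],[0,0,0,50,0],[0,0,0,30,0],[0,0,0,12,0],[0,0,0,5,0],[0,0,0,0,0]]}}

```text
time_s: 41.95
tool_pos: [522.5, -266.8, -1.3]
tcp_rot: [0.999, 0.033, 0.001, 0.0]
force: [0.4, -0.8, 0.0]
opening: 15.2
finger_force: 29.9
```

Call:
{"api": "servo_tool", "payload": {"targets": [[0,0,0,2,0],[0,0,0,2,0],[0,0,0,0,0]]}}

```text
time_s: 42.32
tool_pos: [521.8, -266.7, -6.2]
tcp_rot: [0.999, 0.033, 0.0, 0.0]
force: [-0.2, 0.2, 0.2]
opening: 15.2
finger_force: 29.9
```

Call:
{"api": "servo_tool", "payload": {"targets": [[0,0,0,1,0],[0,0,0,0,0]]}}

```text
time_s: 42.58
tool_pos: [522.0, -266.9, -6.4]
tcp_rot: [0.999, 0.033, 0.0, 0.0]
force: [-3.3, 0.9, 7.5]
opening: 15.1
finger_force: 30.0
```

Call:
{"api": "servo_tool", "payload": {"targets": [[0.5,0,0,0,0],[0.5,0,0,0,0],[0.5,0,0,0,0],[0.5,0,0,-10,0],[0.5,0,0,-40,0],[0.6,0,0,-50,0],[0.6,0,0,-50,0],[0.6,9,-42,0,0]]}}

```text
time_s: 43.58
tool_pos: [529.9, -228.1, 147.9]
tcp_rot: [1.0, 0.03, 0.004, 0.002]
force: [0.2, 1.5, -0.8]
opening: 51.9
finger_force: 0.0
```

Call:
{"api": "servo_tool", "payload": {"targets": [[0.6,12,-50,0,0],[0.6,12,-50,0,0],[0.6,12,-50,0,0],[0.6,11,-50,0,0],[0.6,0,0,0,0],[0.6,0,0,0,0]]}}

```text
time_s: 44.32
tool_pos: [561.7, -22.1, 143.1]
tcp_rot: [0.999, 0.033, 0.0, 0.0]
force: [0.5, -1.3, -0.6]
opening: 52.4
finger_force: 0.0
```

```bash
python3 -c "
from st import *
stamps()
goto([561.2,-21,-5],1.571+.066)"
```

```text
scene blue [327.5 217.4] [325 212   6  12  56] z32: [560.1 -23.6]
scene blue [341.1 218.7] [339 214   6  12  52] z32: [598.6 -25.6]
top red [324.7 185.9] [ 306  150   34   78 2274] z58: [571.7 -36.6]
t 44.42 tcp [561.7 -23.2 142.9] tilt [ 0.    -0.001 -1.   ] world dxyz [  -0.5    2.2 -147.9] tool d [ -0.3  -2.3 147.9] toolturn -0.003 toolX [ 0.998  0.064 -0.   ] F [-0.  -0.2  1.4] open 52.2
```

Both blue stamps are unmoved. I'll take the first.

Call:
{"api": "servo_tool", "payload": {"targets": [[0.6,0,-1,50,0],[0.6,0,0,50,0],[0.6,0,0,25,0],[0.6,0,0,16,0],[0.6,0,0,7,0],[0.6,0,0,0,0],[0,0,0,0,0],[0,0,0,0,0]]}}

```text
time_s: 45.42
tool_pos: [562.3, -20.5, -4.5]
tcp_rot: [0.999, 0.033, 0.001, 0.0]
force: [0.4, -0.4, -0.2]
opening: 39.3
finger_force: 0.0
```

Call:
{"api": "servo_tool", "payload": {"targets": [[0,0,0,0,0],[0,0,0,0,0],[0,0,0,0,0],[0,0,0,0,0]]}}

```text
time_s: 45.92
tool_pos: [561.6, -20.5, -5.4]
tcp_rot: [0.999, 0.033, -0.0, -0.0]
force: [-0.7, 0.0, 0.9]
opening: 15.1
finger_force: 30.0
```

Call:
{"api": "servo_tool", "payload": {"targets": [[0,0,0,-10,0],[0,0,0,-40,0],[0,0,0,-50,0],[0,0,0,-45,0],[0,-5,38,0,0],[0,-8,57,0,0],[0,-8,57,0,0],[0,-8,57,0,0]]}}

```text
time_s: 46.92
tool_pos: [546.3, -232.6, 140.6]
tcp_rot: [0.999, 0.033, 0.0, 0.0]
force: [1.1, -0.2, -0.3]
opening: 15.5
finger_force: 30.0
```

Call:
{"api": "servo_tool", "payload": {"targets": [[0,-8,57,0,0],[0,-8,57,0,0],[0,-8,57,0,0],[0,0,0,0,0],[0,0,0,40,0],[0,0,0,50,0],[0,0,0,30,0],[0,0,0,0,0]]}}

```text
time_s: 47.92
tool_pos: [532.4, -401.3, 17.6]
tcp_rot: [0.999, 0.033, -0.002, -0.002]
force: [-0.5, -0.0, 0.6]
opening: 14.9
finger_force: 30.0
```

Call:
{"api": "servo_tool", "payload": {"targets": [[0,0,0,14,0],[0,0,0,6,0],[0,0,0,3,0],[0,0,0,0,0]]}}

```text
time_s: 48.42
tool_pos: [533.9, -403.3, -3.1]
tcp_rot: [0.999, 0.033, 0.0, 0.0]
force: [-0.6, 0.1, -0.6]
opening: 14.9
finger_force: 30.0
```

Call:
{"api": "servo_tool", "payload": {"targets": [[0,0,0,2,0],[0,0,0,1,0],[0,0,0,0,0]]}}

```text
time_s: 48.8
tool_pos: [533.8, -403.3, -6.3]
tcp_rot: [0.999, 0.033, 0.0, 0.0]
force: [0.3, -0.2, -0.5]
opening: 15.1
finger_force: 30.0
```

Call:
{"api": "servo_tool", "payload": {"targets": [[0,0,0,1,0],[0,0,0,0,0]]}}

```text
time_s: 49.05
tool_pos: [533.9, -403.4, -6.4]
tcp_rot: [0.999, 0.033, 0.0, 0.0]
force: [-2.7, 0.9, 7.1]
opening: 15.3
finger_force: 30.0
```

Call:
{"api": "servo_tool", "payload": {"targets": [[0.5,0,0,0,0],[0.5,0,0,0,0],[0.5,0,0,0,0],[0.5,0,0,-10,0],[0.5,0,0,-40,0],[0.6,0,0,-50,0],[0.6,0,0,-50,0],[0.6,10,-43,0,0]]}}

```text
time_s: 50.05
tool_pos: [541.8, -364.5, 148.3]
tcp_rot: [1.0, 0.03, 0.003, 0.003]
force: [0.8, 0.3, -0.7]
opening: 51.9
finger_force: 0.0
```

Call:
{"api": "servo_tool", "payload": {"targets": [[0.6,13,-55,0,0],[0.6,13,-55,0,0],[0.6,13,-55,0,0],[0.6,13,-55,0,0],[0.6,14,-55,0,0],[0.6,14,-55,0,0],[0.6,0,0,0,0],[0.6,0,0,0,0]]}}

```text
time_s: 51.05
tool_pos: [599.1, -25.5, 143.1]
tcp_rot: [0.999, 0.033, 0.0, 0.0]
force: [-0.2, -1.0, 0.1]
opening: 52.0
finger_force: 0.0
```

```bash
python3 -c "
from st import *
stamps()
goto([599.2,-25.6,-5],1.571+.066)"
```

```text
scene blue [340.8 219.3] [338 214   6  12  53] z32: [597.7 -27.8]
top red [326.9 185.3] [ 309  150   31   78 1926] z58: [573.9 -44.5]
t 51.15 tcp [599.  -26.9 142.9] tilt [ 0.    -0.001 -1.   ] world dxyz [   0.2    1.3 -147.9] tool d [  0.3  -1.4 147.9] toolturn -0.003 toolX [ 0.998  0.064 -0.   ] F [-0.  -0.7 -1. ] open 52.5
```

Call:
{"api": "servo_tool", "payload": {"targets": [[0.6,0,0,50,0],[0.6,0,0,50,0],[0.6,0,0,25,0],[0.6,0,0,16,0],[0.6,0,0,7,0],[0.6,0,0,0,0],[0,0,0,0,0],[0,0,0,0,0]]}}

```text
time_s: 52.15
tool_pos: [599.7, -25.1, -4.5]
tcp_rot: [0.999, 0.033, 0.001, 0.0]
force: [-0.0, -0.2, -0.3]
opening: 39.4
finger_force: 0.0
```

Call:
{"api": "servo_tool", "payload": {"targets": [[0,0,0,0,0],[0,0,0,0,0],[0,0,0,0,0],[0,0,0,0,0]]}}

```text
time_s: 52.65
tool_pos: [599.0, -25.1, -5.4]
tcp_rot: [0.999, 0.033, -0.0, -0.0]
force: [0.1, -0.3, -0.2]
opening: 14.9
finger_force: 30.0
```

Call:
{"api": "servo_tool", "payload": {"targets": [[0,0,0,-10,0],[0,0,0,-40,0],[0,0,0,-50,0],[0,0,0,-45,0],[0,-18,39,0,0],[0,-23,53,0,0],[0,-23,53,0,0],[0,-23,53,0,0]]}}

```text
time_s: 53.65
tool_pos: [524.6, -229.9, 140.6]
tcp_rot: [0.999, 0.033, 0.001, 0.0]
force: [1.2, -0.9, -0.9]
opening: 15.4
finger_force: 30.0
```

Call:
{"api": "servo_tool", "payload": {"targets": [[0,-23,53,0,0],[0,-23,53,0,0],[0,-23,53,0,0],[0,0,0,0,0],[0,0,0,40,0],[0,0,0,50,0],[0,0,0,30,0],[0,0,0,0,0]]}}

```text
time_s: 54.65
tool_pos: [465.9, -389.5, 17.9]
tcp_rot: [0.999, 0.033, -0.001, -0.002]
force: [0.2, 0.4, -0.0]
opening: 15.3
finger_force: 30.0
```

Call:
{"api": "servo_tool", "payload": {"targets": [[0,0,0,14,0],[0,0,0,6,0],[0,0,0,3,0],[0,0,0,0,0]]}}

```text
time_s: 55.15
tool_pos: [467.0, -391.6, -3.1]
tcp_rot: [0.999, 0.033, 0.0, 0.0]
force: [-0.4, 0.4, -0.3]
opening: 15.0
finger_force: 30.0
```

Call:
{"api": "servo_tool", "payload": {"targets": [[0,0,0,2,0],[0,0,0,1,0],[0,0,0,0,0]]}}

```text
time_s: 55.52
tool_pos: [466.9, -391.6, -6.3]
tcp_rot: [0.999, 0.033, 0.0, -0.0]
force: [0.0, -0.5, -0.8]
opening: 15.2
finger_force: 30.0
```

Call:
{"api": "servo_tool", "payload": {"targets": [[0.5,0,0,0,0],[0.5,0,0,0,0],[0.5,0,0,0,0],[0.5,0,0,-10,0],[0.5,0,0,-40,0],[0.5,0,0,-50,0],[0.5,0,0,-60,0],[0.5,0,-40,0,0]]}}

```text
time_s: 56.52
tool_pos: [466.2, -355.5, 159.8]
tcp_rot: [1.0, 0.031, 0.004, 0.003]
force: [0.3, 1.2, -0.6]
opening: 43.7
finger_force: 0.0
```

Call:
{"api": "servo_tool", "payload": {"targets": [[0.5,0,-55,0,0],[0.5,0,-55,0,0],[0.5,0,-55,0,0],[0.5,0,-55,0,0],[0.5,0,0,0,0],[0.5,0,0,0,0],[0.5,0,0,0,0],[0.5,0,0,0,0]]}}

```text
time_s: 57.52
tool_pos: [449.7, -133.1, 153.6]
tcp_rot: [0.999, 0.032, -0.0, -0.0]
force: [1.0, -0.6, 0.7]
opening: 43.4
finger_force: 0.0
```

```bash
python3 - <<'E'
from h import *
g=optics.grab_frame("scene");cv2.imwrite("pics/end.png",cv2.cvtColor(cv2.resize(g[80:390,200:460],(503,600),interpolation=2),cv2.COLOR_RGB2BGR))
goto([467,-140,160],1.637)
E
```

```text
t 57.58 tcp [ 449.7 -132.9  153.5] tilt [-0.  0. -1.] world dxyz [17.3 -7.1  6.5] tool d [16.8  8.2 -6.5] toolturn -0.002 toolX [ 0.998  0.064 -0.   ] F [ 0.4 -0.5 -0.2] open 43.6
```

View pics/end.png

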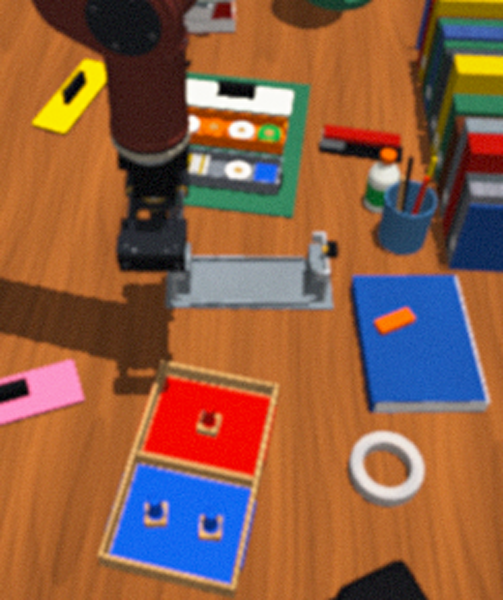

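The picture shows the red stamp in the red bay (208,422) and both blue stamps in the blue bay (155,512 and 210,525). The lid and both trays lie flat side by side on the mat, and the base is empty. Handing in.

```bash
python3 -c "
from cell import order
print(order.close_job())"
```

```text
the job is handed in; nothing more can be done
None
```

The job is handed in: the lid, orange tray and grey tray lie side by side on the mat, and all three stamps (one red, two blue) are in the bays of their colour; the hand-in call returned no verdict, so the result rests on my last camera picture.

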